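Drive the green captive screw of the sorting tray

TASK

On the packing bench, lock the tray that has the green-headed captive screw: pull the green head straight up against its spring until its cross pin is clear of the slotted brass bush, turn it about a quarter turn clockwise seen from above so the pin runs onto the sloping thread, then let go so that the screw stays up. Leave the black-headed screw of the other tray parked as it is.

Things in the scene. Friction and masses are not known exactly. Their poses are not given: they have to be found in the camera images.
- green_head (a point): Centre of the green head of the screw to drive: an upright round knob, 34 mm across, 26 mm high, white line on top; moves with it. Parked, it is 67 mm above the bench. Below: a slotted brass bush 22 mm square, on an aluminium block (top 30 mm above the bench), on a bolted-down grey tray 180 x 160 mm. Two capped tubes in the tray are 48 mm high, the nearer with its axis 72 mm from the screw.
- green_lift (a joint): How far the green screw is pulled up, m: 0 parked, 0.030 at its top stop. A spring pulls it down, 4.5 N parked, 9 N at the top stop. Below about 0.015 its cross pin is in the slot of the bush and it cannot turn; pulled to about 0.022 it turns freely. Turned and let go, it settles with the pin on the bush, at about 0.015.
- green_turn (a joint): How far the green screw is turned about its vertical axis, rad: 0 at the start (pin in line with the slot), growing clockwise seen from above, stop at 1.65. It turns with slight drag (0.03 N m) and stays where it is left once the pin is on the bush.
- black_lift (a joint): How far the look-alike screw with a black head, on the other tray, is pulled up, m: 0 parked, as it must stay. Same build and spring as the green one. Either tray may be the left or the right one.
Things that resemble listed ones, but are neither listed nor needed, are in the scene too. What is shaped like the part that bears black_lift but red is not meant.

How it is judged:
By the outcome, as a careful person would: the job done as asked, in the order asked, and still so for the second after the job is handed in, with the robot touching nothing.
It also fails if it takes over 38 s, if anything falls off the work surface, if the arm or the gripper's body presses on something with over 40 N, if the wrist force passes 120 N, or if a joint passes its speed limit or range.

ROBOT

A 6-joint arm with a two-finger parallel gripper is mounted at the origin on the work surface. World frame = base frame: x ahead of the robot, y to its left, z up, the work surface at z = 0. Lengths are in m, angles in rad, forces in N, time in s.
With the tool pointing down it reaches from about 0.35 to 0.775 m from the base axis. Payload 7.3 kg.
Tool frame: the origin (TCP) lies on the centre line of the jaws, within the pads' length; the fingertips stand 11 mm ahead of it and the grasp point (between the pads) lies 8 mm behind it; z points along the fingers, y is the direction in which the jaws open and shut (so a half turn about z gives the same grasp; the last joint's range is limited). The gripper opens to 92 mm and grips with 3 to 60 N. Pads are 19 mm wide; open, the fingers measure 130 mm over their backs; the gripper's body (75 mm by 190 mm) begins 47 mm behind the grasp point.
Start: joints at [1.026, 0.342, 1.524, -0, 1.275, -0.146], TCP at [0.204, 0.484, 0.198] pointing down, gripper open.
Joint ranges: [-2.53, 2.53], [-0.77, 2.02], [0.04, 2.7], [-1, 4.14], [0.28, 2.66], [-3.11, 3.11]. Speed limits (rad/s): [2.57, 2.57, 3.14, 3.14, 3.14, 3.14].

INTERFACE

Orientations are given as [roll, pitch, yaw] about the fixed x, y, z axes, in that order (R = Rz(yaw) Ry(pitch) Rx(roll)).
In Python, from cell import robot gives the robot as it stands.
- The arm moves only by the tool jog_arm, never from a script. Its argument "deltas" is one flat list of numbers, 6 for each row, row after row: the shift along the world's x, y, z in units of 0.1 m (1.0 is 0.1 m), then the turn, a rotation vector about the world's x, y, z in units of 90 degrees (1.0 is 90 degrees). A call has 1 to 5 rows; each row is the pose to reach, as a shift and turn from the pose commanded when the call began; what a row does not reach only later rows make up. A row lasts 1/12 s, in which the tool goes at most 41.7 mm and 7.16 degrees, less where a joint would pass 70% of its speed; a pose out of reach is approached as far as the arm can. A call with a number of a shift or a turn outside -1 to 1 is refused whole. A call with a gripper value outside its range is refused whole. "claw" is the opening, from 0 (shut) to 1 (fully open), set as the call begins (left out, the last holds). The fingers move at their own pace and stop on an object; "newtons" is the grip in N (left out, the last holds). Time passes only in rows, so rows that repeat a pose let the fingers close. It gives the time, the measured TCP pose, the force and the opening at its end, in the units of the state.
- robot.observe(): the state, without advancing time (a new reading comes with each control period).
- robot.read_camera(name): name is "scene" or "top" or "wrist"; returns the picture (420x560x3 uint8, red, green, blue); there is no depth.
- robot.camera_params(name): a dict with "fx", "fy", "cx", "cy" (pixels), "k1" (the pictures are not rectified: a ray, as slopes to the right and down, at radius r is drawn at 1 + k1 r^2 times it, then the intrinsics apply), "R" (3x3) and "t" (3): a world point X has camera coordinates R X + t. Camera axes: x right, y down, z forward; pixel columns grow to the right and rows downward; lengths in m; the calibration is good to about 2 mm. A picture is of the moment at which its call begins: read the wrist's pose just before it. camera_params takes no time and is no camera call; for the wrist camera it gives the pose at the moment of the call.
- robot.hand_in(): hands the job in, once; it reports no verdict.
The state is a dict: "time": time; "qpos": joint angles; "qvel": joint speeds; "joint_efforts": joint torques, N m; "tool_pos": TCP position; "tool_rot": TCP orientation; "contact_force": force on the tool from outside, world axes, zero at the start; "torque": the same for the moment, N m; "opening": finger opening in m.
Only numpy, scipy, OpenCV 4.12 (cv2) and the standard library are available. Lean on these libraries where they do the work, as an engineer would, in place of code of your own. Each camera call takes 0.05 s, during which the arm holds its last target. There are 200 camera calls.

## Working session

There is one attempt and no reset: what is moved stays moved. The work goes in short steps, Python scripts to look and compute and a tool call to move; the robot and the scene stay as the last step left them, time stands still between calls to the robot, and variables do not carry over. Pictures are saved under pics/ and viewed, about 8 in all and at most 12, crops included, and the job is handed in when it is done.

Besides the shell and the picture viewer there is one more tool, called after "Request:" as name(argument=value, ...) on one line, values as JSON. jog_arm: Moves the arm, as the interface text tells. Its arguments: {"type":"object","properties":{"deltas":{"type":"array","items":{"type":"number"}},"claw":{"type":"number"},"newtons":{"type":"number"}},"required":["deltas"]}

```bash
mkdir -p pics; cat > h.py <<'E'
import numpy as np, cv2
from cell import robot
def snap(n,f):
    p=robot.camera_params(n); im=robot.read_camera(n); cv2.imwrite('pics/'+f,im[:,:,::-1]); return p,im
def ray(p,u,v):
    d=np.array([(u-p['cx'])/p['fx'],(v-p['cy'])/p['fy']]); s=d.copy()
    for _ in range(20): s=d/(1+p['k1']*(s@s))
    R=np.array(p['R']);t=np.array(p['t'])
    return -R.T@t, R.T@np.array([s[0],s[1],1])
def plane(p,u,v,z):
    o,d=ray(p,u,v); return o+d*(z-o[2])/d[2]
def blobs(im,lo,hi,mn=40):
    m=cv2.inRange(cv2.cvtColor(im,cv2.COLOR_RGB2HSV),lo,hi)
    n,l,s,c=cv2.connectedComponentsWithStats(m)
    return [(s[i].tolist(),c[i].round(1).tolist()) for i in range(1,n) if s[i][4]>mn]
E
python3 - <<'E'
from h import *
ims=[]
for n in('top','scene'):
    p,im=snap(n,n+'1.png'); ims.append(im)
    print(n,-np.array(p['R']).T@np.array(p['t']))
    for b in blobs(im,(40,80,40),(90,255,255)): print(b, plane(p,*b[1],.08).round(4))
print(robot.observe())
E
```

```text
top [0.31922238 0.13228855 1.14131204]
([396, 150, 15, 14, 136], [403.4, 156.5]) [ 0.5989 -0.1535  0.08  ]
scene [1.10201714 0.41162453 0.93097302]
([150, 208, 13, 12, 93], [155.7, 213.3]) [ 0.6023 -0.1529  0.08  ]
{'time': 0.1, 'qpos': array([ 1.02601790e+00,  3.42663205e-01,  1.52491686e+00, -4.01774215e-05,
        1.27540417e+00, -1.46005455e-01]), 'qvel': array([ 0.00030652, -0.00012485, -0.00270535, -0.00209606, -0.00103697,
       -0.00044687]), 'joint_efforts': array([ 1.45955510e-03, -4.32003844e+01, -2.44694495e+01,  7.20569445e-02,
        5.24975604e-02, -2.57910284e-05]), 'tool_pos': array([0.20363392, 0.48346033, 0.19721083]), 'tool_rot': array([-3.14021028e+00, -1.64445887e-04,  2.74283130e+00]), 'contact_force': array([ 0.0625307 , -0.98265974,  0.00612075]), 'torque': array([-0.00076955,  0.02726956, -0.03676282]), 'opening': 0.09206517219326536}
```

View pics/top1.png

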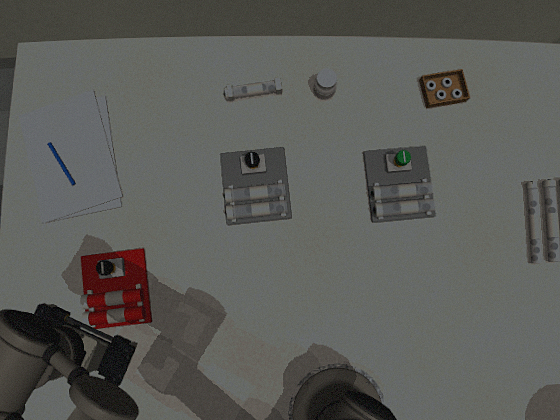

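View pics/scene1.png

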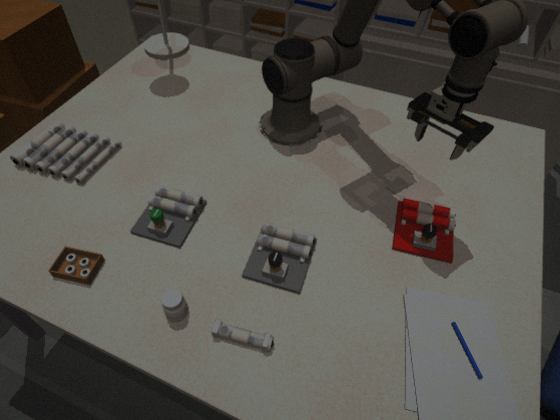

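The top view shows the green knob at pixel (403,157), which gives about (0.600, -0.153). The scene view shows it at (156,213) and agrees. The black screw is on the neighbouring tray to the left, and the red tray is a decoy. I'll move over there now.

Request:
jog_arm(deltas=[0.2,-0.3,0,0,0,0,0.4,-0.6,0,0,0,0,0.6,-0.9,0,0,0,0], claw=0.75, newtons=45)

```text
time: 0.35
tool_pos: [0.2638, 0.3927, 0.1973]
tool_rot: [-3.141, -0.0, 2.745]
contact_force: [0.6, 0.9, 0.4]
opening: 0.0762
```

Request:
jog_arm(deltas=[0.2,-0.3,0,0,0,0,0.4,-0.6,0,0,0,0,0.6,-0.9,0,0,0,0])

```text
time: 0.6
tool_pos: [0.3242, 0.3022, 0.1976]
tool_rot: [-3.141, -0.0, 2.743]
contact_force: [0.3, 0.9, -0.8]
opening: 0.0689
```

Request:
jog_arm(deltas=[0.2,-0.3,0,0,0,0,0.4,-0.6,0,0,0,0,0.6,-0.9,0,0,0,0])

```text
time: 0.85
tool_pos: [0.3843, 0.2122, 0.1977]
tool_rot: [-3.141, -0.0, 2.743]
contact_force: [1.0, -0.5, 0.6]
opening: 0.0686
```

Request:
jog_arm(deltas=[0.2,-0.3,0,0,0,0,0.4,-0.6,0,0,0,0,0.6,-0.9,0,0,0,0])

```text
time: 1.1
tool_pos: [0.4443, 0.1221, 0.1977]
tool_rot: [-3.142, -0.0, 2.743]
contact_force: [0.1, 1.1, 0.0]
opening: 0.0685
```

Request:
jog_arm(deltas=[0.2,-0.3,0,0,0,0,0.4,-0.6,0,0,0,0,0.6,-0.9,0,0,0,0])

```text
time: 1.35
tool_pos: [0.5043, 0.0321, 0.1976]
tool_rot: [-3.142, -0.001, 2.743]
contact_force: [0.5, 1.0, -0.2]
opening: 0.0691
```

Request:
jog_arm(deltas=[0.2,-0.3,0,0,0,0,0.4,-0.6,0,0,0,0,0.6,-0.9,0,0,0,0])

```text
time: 1.6
tool_pos: [0.5643, -0.0578, 0.1974]
tool_rot: [3.142, -0.001, 2.743]
contact_force: [1.0, 1.3, 0.3]
opening: 0.0691
```

Next I go to (0.600, -0.153) at z 0.157 and check with the wrist camera.

Request:
jog_arm(deltas=[0.12,-0.33,-0.1,0,0,0,0.24,-0.66,-0.2,0,0,0,0.36,-0.95,-0.4,0,0,0,0.36,-0.95,-0.4,0,0,0,0.36,-0.95,-0.4,0,0,0])

```text
time: 2.02
tool_pos: [0.5989, -0.1522, 0.1555]
tool_rot: [3.141, -0.004, 2.74]
contact_force: [-1.2, 0.9, -0.7]
opening: 0.0689
```

```bash
python3 - <<'E'
from h import *
for n in('wrist','top','scene'):
    p,im=snap(n,n+'2.png')
    print(n,-np.array(p['R']).T@np.array(p['t']))
    for b in blobs(im,(40,80,40),(90,255,255)): print(b, plane(p,*b[1],.08).round(4))
print(robot.observe()['tool_pos'])
E
```

```text
wrist [ 0.52144349 -0.12038409  0.3430568 ]
([258, 191, 37, 40, 991], [276.2, 210.3]) [ 0.5964 -0.1549  0.08  ]
top [0.31922238 0.13228855 1.14131204]
([396, 150, 13, 16, 109], [401.3, 156.6]) [ 0.5986 -0.1485  0.08  ]
scene [1.10201714 0.41162453 0.93097302]
([150, 209, 13, 11, 71], [155.4, 213.8]) [ 0.6041 -0.1526  0.08  ]
[ 0.59983542 -0.15006606  0.15851869]
```

View pics/wrist2.png

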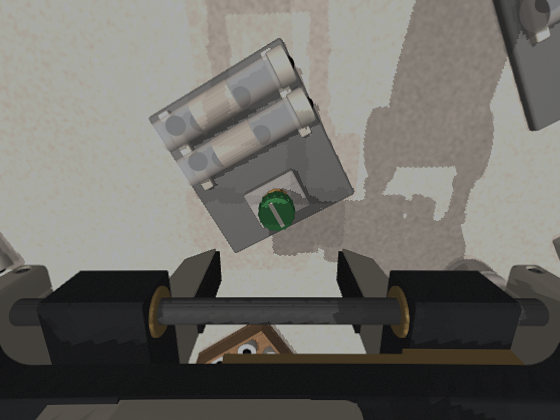

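The wrist view shows the green knob at (276,210), with clear space around it. Casting the silhouette centre onto z=0.067 gives about (0.600, -0.156). I'll descend to just above the head and look again.

Request:
jog_arm(deltas=[0,-0.05,-0.25,0,0,0,0,-0.05,-0.5,0,0,0,0,-0.05,-0.55,0,0,0,0,-0.05,-0.55,0,0,0,0,-0.05,-0.55,0,0,0])

```text
time: 2.58
tool_pos: [0.6005, -0.1554, 0.1043]
tool_rot: [3.141, 0.002, 2.744]
contact_force: [-0.1, -0.7, 0.6]
opening: 0.0688
```

```bash
python3 - <<'E'
from h import *
p,im=snap('wrist','wrist3.png')
R=np.array(p['R']);t=np.array(p['t'])
for b in blobs(im,(40,80,40),(90,255,255)):
    s=b[0]; print(b, plane(p,s[0]+s[2]/2-.5,s[1]+s[3]/2-.5,.067).round(4))
o=[robot.observe()['tool_pos'] for _ in range(3)]; print(o)
for z in(.08,.089): # tcp axis projected
    c=R@np.array([.5996,-.1565,z])+t; print(z,c[0]/c[2]*p['fx']+p['cx'],c[1]/c[2]*p['fy']+p['cy'])
E
```

```text
([256, 202, 46, 49, 1495], [278.4, 225.8]) [ 0.6002 -0.1567  0.067 ]
[array([ 0.60082834, -0.15583247,  0.10482309]), array([ 0.60082834, -0.15583247,  0.10482309]), array([ 0.60082834, -0.15583247,  0.10482309])]
0.08 278.3829350349958 231.29952745610896
0.089 278.364152834287 235.8666496844971
```

View pics/wrist3.png

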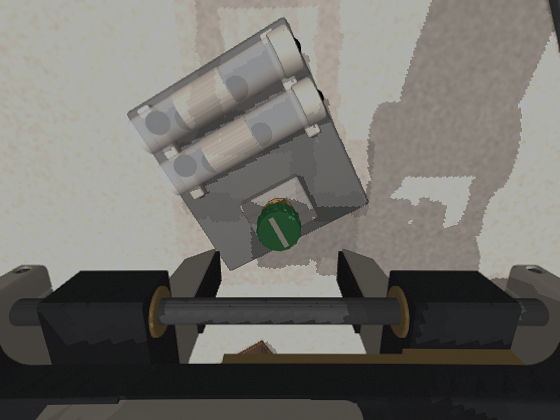

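The close view shows the knob centre at u=278, midway between the fingertips (220 and 337). The ray gives (0.6002, -0.1567), so it's aligned. Next: descend and grip.

Request:
jog_arm(deltas=[0,0,-0.2,0,0,0,0,0,-0.4,0,0,0,0,0,-0.44,0,0,0,0,0,-0.44,0,0,0,0,0,-0.44,0,0,0])

```text
time: 3.05
tool_pos: [0.6007, -0.1564, 0.0604]
tool_rot: [3.141, 0.002, 2.743]
contact_force: [0.5, 0.1, 0.0]
opening: 0.069
```

Request:
jog_arm(deltas=[0,0,0,0,0,0,0,0,0,0,0,0,0,0,0,0,0,0,0,0,0,0,0,0,0,0,0,0,0,0], claw=0.2, newtons=40)

```text
time: 3.47
tool_pos: [0.6, -0.1562, 0.0592]
tool_rot: [3.142, 0.001, 2.743]
contact_force: [0.2, 0.3, 0.6]
opening: 0.0398
```

Request:
jog_arm(deltas=[0,0,0,0,0,0,0,0,0,0,0,0,0,0,0,0,0,0,0,0,0,0,0,0,0,0,0,0,0,0])

```text
time: 3.88
tool_pos: [0.5999, -0.1562, 0.0588]
tool_rot: [3.141, -0.0, 2.743]
contact_force: [0.1, -0.0, 0.2]
opening: 0.0188
```

The opening went to 19 mm with no force, so the head isn't between the pads. I'll look before moving anything.

```bash
python3 - <<'E'
from h import *
out=[]
for n in('wrist','scene','top'):
    p,im=snap(n,n+'4.png')
    for b in blobs(im,(40,80,40),(90,255,255)):
        s=b[0]; print(n,b, plane(p,s[0]+s[2]/2-.5,s[1]+s[3]/2-.5,.067).round(4))
    if n=='wrist': out.append(im)
    elif n=='scene': out.append(cv2.resize(im[150:270,80:240],(560,420),interpolation=cv2.INTER_CUBIC))
c=np.hstack(out); cv2.imwrite('pics/c4.png',cv2.resize(c,(800,300))[:,:,::-1])
print(robot.observe())
E
```

```text
wrist ([253, 222, 54, 61, 1860], [279.1, 248.5]) [ 0.6009 -0.1571  0.067 ]
{'time': 4.0333, 'qpos': array([-3.78334769e-01,  6.43578668e-01,  1.42479147e+00,  9.56510391e-05,
        1.07328105e+00, -1.55033905e+00]), 'qvel': array([-1.17790567e-03, -8.86836893e-04,  6.13197358e-04, -2.81299096e-05,
        7.95463290e-04,  2.87020263e-03]), 'joint_efforts': array([ 4.28814974e-04, -5.51209724e+01, -2.17306405e+01, -3.06137698e-02,
        8.31371848e-02,  4.39449514e-05]), 'tool_pos': array([ 0.5998389 , -0.15618035,  0.05881273]), 'tool_rot': array([ 3.14150982e+00, -6.02462993e-05,  2.74275496e+00]), 'contact_force': array([-0.0724531 , -0.07596724, -0.03923959]), 'torque': array([-0.00913925,  0.00365279, -0.01156886]), 'opening': 0.017807388539410263}
```

View pics/c4.png

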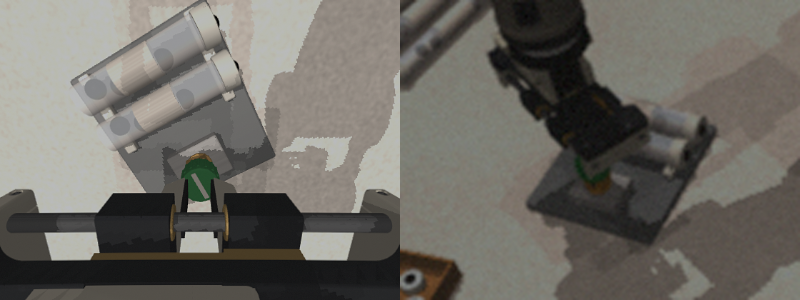

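```bash
python3 - <<'E'
from h import *
p=robot.camera_params('wrist'); R=np.array(p['R']);t=np.array(p['t'])
T=robot.observe()['tool_pos']; yaw=2.743; y=np.array([np.sin(yaw),-np.cos(yaw),0])
def pr(X):
    c=R@X+t; s=c[:2]/c[2]; s=s*(1+p['k1']*(s@s)); return (s*[p['fx'],p['fy']]+[p['cx'],p['cy']]).round(1)
for dz in(-.011,0,.008,.03):
    print(dz,pr(T+[0,0,dz]),pr(T+[0,0,dz]+.009*y),pr(T+[0,0,dz]-.009*y))
print('head top',pr(np.array([.6,-.1565,.08])))
w=cv2.imread('pics/wrist4.png')[200:340,210:350]; s=cv2.imread('pics/scene4.png')[190:250,130:190]
cv2.imwrite('pics/c5.png',np.hstack([cv2.resize(w,(400,400),interpolation=2),cv2.resize(s,(400,400),interpolation=2)])*1)
E
```

```text
-0.011 [280.1 238.7] [292.6 238.7] [267.6 238.7]
0 [280.2 245. ] [293.3 245. ] [267. 245.]
0.008 [280.2 250.1] [293.9 250.1] [266.6 250. ]
0.03 [280.4 266.1] [295.7 266.2] [265.1 266.1]
head top [279.9 259.7]
```

View pics/c5.png

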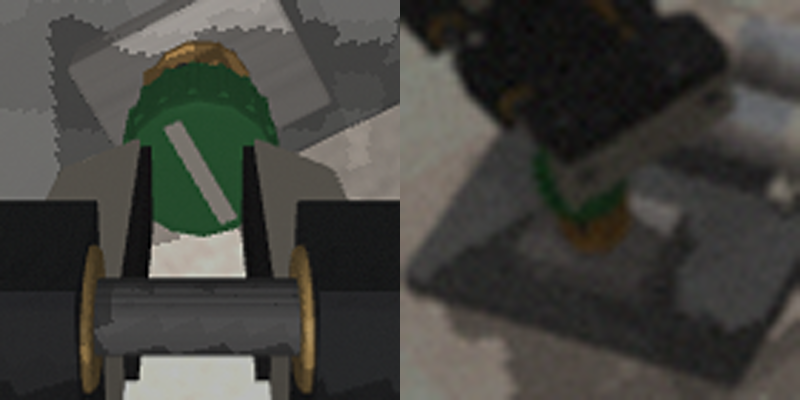

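The pads flank the head in the picture, but the opening just followed my claw setting (0.2 × 92 mm = 18.4 mm). I'll close further at the same place and see whether anything stops the fingers.

Request:
jog_arm(deltas=[0,0,0,0,0,0,0,0,0,0,0,0,0,0,0,0,0,0,0,0,0,0,0,0,0,0,0,0,0,0], claw=0, newtons=40)

```text
time: 4.45
tool_pos: [0.5998, -0.1562, 0.0588]
tool_rot: [3.142, -0.0, 2.743]
contact_force: [0.2, 0.4, -0.6]
opening: 0.0004
```

```bash
python3 - <<'E'
from h import *
p,w=snap('wrist','wrist6.png'); _,s=snap('scene','scene6.png');_,t=snap('top','top6.png')
f=lambda a:cv2.resize(a,(400,400),interpolation=2)
cv2.imwrite('pics/c6.png',np.hstack([f(w[200:340,210:350]),f(s[180:260,120:200])])[:,:,::-1])
for n,im in(('wrist',w),): print(blobs(im,(40,80,40),(90,255,255)))
E
```

```text
[([253, 221, 55, 36, 1244], [280.4, 238.7])]
```

View pics/c6.png

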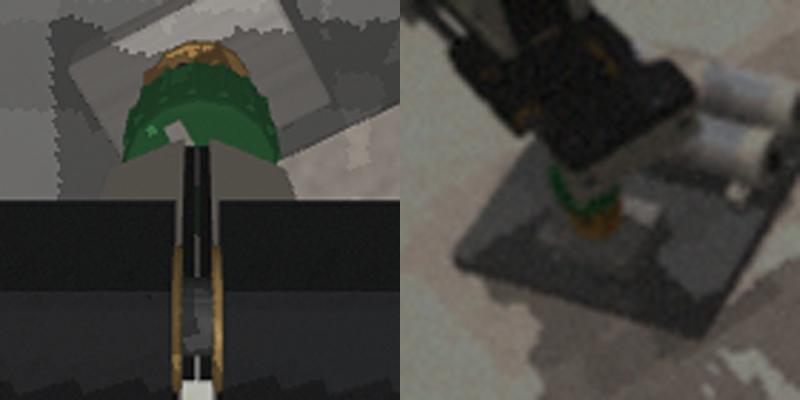

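```bash
python3 - <<'E'
from h import *
o=robot.observe(); T=o['tool_pos']; print(T,o['opening'],o['time'])
def pr(p,X):
    R=np.array(p['R']);t=np.array(p['t']);c=R@X+t; s=c[:2]/c[2]; s=s*(1+p['k1']*(s@s)); return (s*[p['fx'],p['fy']]+[p['cx'],p['cy']]).round(1)
yaw=2.743; x=np.array([np.cos(yaw),np.sin(yaw),0])
for n in('scene','wrist','top'):
    p=robot.camera_params(n)
    for z in(.03,.048,.067,.08,.09,.1): print(n,z,pr(p,np.r_[T[:2],z]),pr(p,np.r_[T[:2],z]+.0095*x))
# triangulate green from the first far views (bbox centres) wrist2/wrist3 vs scene/top
s=cv2.imread('pics/scene6.png'); s0=cv2.imread('pics/scene1.png')
cv2.imwrite('pics/c7.png',np.hstack([cv2.resize(s0[190:240,130:180],(400,400),interpolation=0),cv2.resize(s[190:240,130:180],(400,400),interpolation=0)])*1)
E
```

```text
[ 0.59984704 -0.15614026  0.05885272] 0.00024244053384448562 4.6
scene 0.03 [159.1 223.4] [161.9 221.6]
scene 0.048 [157.7 219.5] [160.6 217.7]
scene 0.067 [156.3 215.2] [159.2 213.4]
scene 0.08 [155.2 212.3] [158.2 210.5]
scene 0.09 [154.4 210. ] [157.4 208.2]
scene 0.1 [153.6 207.6] [156.6 205.8]
wrist 0.03 [280.1 229.6] [280.1 218. ]
wrist 0.048 [280.2 238.7] [280.2 226.4]
wrist 0.067 [280.3 250.1] [280.3 236.8]
wrist 0.08 [280.4 259.2] [280.4 245.1]
wrist 0.09 [280.5 267.1] [280.5 252.3]
wrist 0.1 [280.5 275.8] [280.6 260.3]
top 0.03 [399.3 161.3] [397.9 164.8]
top 0.048 [401.1 159.5] [399.7 163. ]
top 0.067 [403.1 157.5] [401.7 161.1]
top 0.08 [404.5 156.1] [403.1 159.7]
top 0.09 [405.6 155. ] [404.2 158.7]
top 0.1 [406.7 153.9] [405.3 157.6]
```

View pics/c7.png

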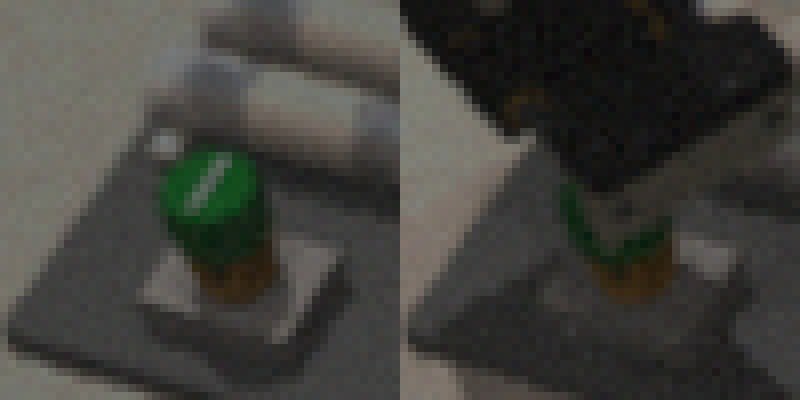

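The fingertips appear in the wrist image at v≈250 with about 1.7 px/mm. Both put the real tips about 30 mm above the reported TCP, which is roughly z 0.087 and just over the head. This disagrees with the stated tool frame, so I'll test it: open, go down 15 mm (clear of the block either way), then close gently.

Request:
jog_arm(deltas=[0,0,0,0,0,0,0,0,0,0,0,0,0,0,0,0,0,0,0,0,0,0,0,0,0,0,0,0,0,0], claw=0.65, newtons=20)

```text
time: 5.02
tool_pos: [0.5999, -0.1562, 0.0588]
tool_rot: [3.141, 0.0, 2.743]
contact_force: [0.3, -1.0, -0.2]
opening: 0.0293
```

Request:
jog_arm(deltas=[0,0,0,0,0,0,0,0,0,0,0,0,0,0,0,0,0,0,0,0,0,0,0,0,0,0,0,0,0,0])

```text
time: 5.43
tool_pos: [0.5999, -0.1562, 0.0588]
tool_rot: [3.142, 0.0, 2.743]
contact_force: [1.0, -0.1, -0.0]
opening: 0.0585
```

Request:
jog_arm(deltas=[0,0,-0.04,0,0,0,0,0,-0.08,0,0,0,0,0,-0.12,0,0,0,0,0,-0.15,0,0,0,0,0,-0.15,0,0,0])

```text
time: 5.85
tool_pos: [0.5993, -0.156, 0.0427]
tool_rot: [3.142, -0.002, 2.743]
contact_force: [-0.2, -0.2, -0.4]
opening: 0.06
```

```bash
python3 - <<'E'
from h import *
p,w=snap('wrist','wrist8.png'); _,s=snap('scene','scene8.png')
f=lambda a:cv2.resize(a,(400,400),interpolation=2)
cv2.imwrite('pics/c8.png',np.hstack([f(w[200:340,210:350]),f(s[190:240,130:180])])[:,:,::-1])
o=robot.observe(); print(o['tool_pos'],o['contact_force'],o['opening'])
E
```

```text
[ 0.59973177 -0.15614241  0.04355251] [ 0.13296971  0.11215121 -0.85788789] 0.059769438233093324
```

View pics/c8.png

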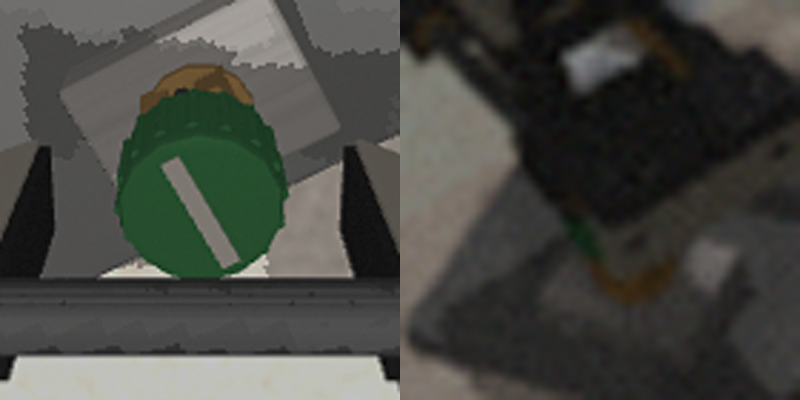

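The head, centred at crop (203,205), now sits between the pads at 50 and 343. Closing here as a test.

Request:
jog_arm(deltas=[0,0,0,0,0,0,0,0,0,0,0,0,0,0,0,0,0,0,0,0,0,0,0,0,0,0,0,0,0,0], claw=0.25)

```text
time: 6.37
tool_pos: [0.6002, -0.1557, 0.0441]
tool_rot: [3.141, 0.001, 2.743]
contact_force: [0.5, 2.3, -0.3]
opening: 0.0328
```

Request:
jog_arm(deltas=[0,0,0,0,0,0,0,0,0,0,0,0])

```text
time: 6.53
tool_pos: [0.6001, -0.1557, 0.0441]
tool_rot: [3.141, 0.0, 2.743]
contact_force: [0.5, 2.7, 2.1]
opening: 0.0332
```

It gripped at 33 mm, which confirms the tips are higher than stated. I'll reopen a little, go 8 mm deeper for a fuller grip (the body stays about 10 mm above the head), and close firmly.

Request:
jog_arm(deltas=[0,0,0,0,0,0,0,0,0,0,0,0,0,0,0,0,0,0,0,0,0,0,0,0], claw=0.5)

```text
time: 6.87
tool_pos: [0.5997, -0.1565, 0.0437]
tool_rot: [-3.141, -0.0, 2.743]
contact_force: [-1.4, 0.5, -0.4]
opening: 0.0455
```

Request:
jog_arm(deltas=[0,0,-0.03,0,0,0,0,0,-0.06,0,0,0,0,0,-0.08,0,0,0,0,0,-0.08,0,0,0])

```text
time: 7.2
tool_pos: [0.5994, -0.1561, 0.0351]
tool_rot: [3.142, -0.001, 2.743]
contact_force: [-0.0, -0.0, 0.6]
opening: 0.0456
```

Request:
jog_arm(deltas=[0,0,0,0,0,0,0,0,0,0,0,0,0,0,0,0,0,0,0,0,0,0,0,0,0,0,0,0,0,0], claw=0.2, newtons=45)

```text
time: 7.62
tool_pos: [0.6001, -0.1557, 0.036]
tool_rot: [3.141, 0.0, 2.743]
contact_force: [1.5, 2.7, -0.4]
opening: 0.0329
```

Gripped at 33 mm. Now I pull up 25 mm slowly, which is between "turns freely" at 22 and the stop at 30.

Request:
jog_arm(deltas=[0,0,0.02,0,0,0,0,0,0.05,0,0,0,0,0,0.08,0,0,0,0,0,0.11,0,0,0,0,0,0.12,0,0,0])

```text
time: 8.03
tool_pos: [0.5999, -0.1557, 0.0479]
tool_rot: [3.141, -0.0, 2.743]
contact_force: [3.9, 4.0, -7.5]
opening: 0.0325
```

Request:
jog_arm(deltas=[0,0,0.03,0,0,0,0,0,0.07,0,0,0,0,0,0.11,0,0,0,0,0,0.13,0,0,0,0,0,0.13,0,0,0])

```text
time: 8.45
tool_pos: [0.5998, -0.1557, 0.0606]
tool_rot: [3.141, -0.0, 2.743]
contact_force: [3.6, 4.6, -9.4]
opening: 0.0328
```

```bash
python3 - <<'E'
from h import *
p,w=snap('wrist','wrist9.png')
o=robot.observe(); print(o['tool_pos'],o['contact_force'],o['torque'],o['opening'])
cv2.imwrite('pics/c9.png',cv2.resize(w[200:340,210:350],(400,400),interpolation=2)[:,:,::-1])
E
```

```text
[ 0.59980921 -0.15570464  0.06034958] [ 4.61167473  4.27674864 -8.62961734] [ 0.55220078 -0.77946984 -0.05054425] 0.03286815582332768
```

View pics/c9.png

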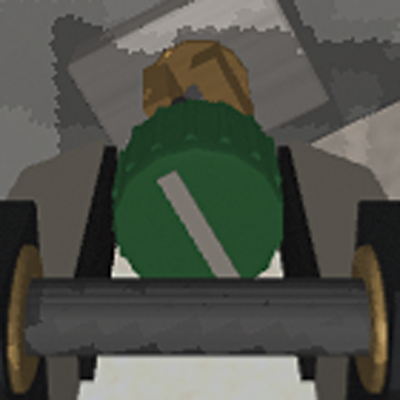

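The knob is lifted 24.5 mm and the pull is 8.6 N, as the spring predicts. The picture shows the head firmly between the pads, with the slotted bush visible below. Turning clockwise now (negative z).

Request:
jog_arm(deltas=[0,0,0,0,0,-0.07,0,0,0,0,0,-0.14,0,0,0,0,0,-0.21,0,0,0,0,0,-0.28,0,0,0,0,0,-0.35])

```text
time: 8.92
tool_pos: [0.5999, -0.1556, 0.0601]
tool_rot: [3.141, -0.001, 2.188]
contact_force: [5.7, 3.2, -9.3]
opening: 0.033
```

Request:
jog_arm(deltas=[0,0,0,0,0,-0.07,0,0,0,0,0,-0.14,0,0,0,0,0,-0.21,0,0,0,0,0,-0.28,0,0,0,0,0,-0.35])

```text
time: 9.33
tool_pos: [0.6, -0.1556, 0.0602]
tool_rot: [3.141, -0.001, 1.638]
contact_force: [5.6, 3.4, -7.9]
opening: 0.0327
```

Request:
jog_arm(deltas=[0,0,0,0,0,-0.07,0,0,0,0,0,-0.14,0,0,0,0,0,-0.21,0,0,0,0,0,-0.28,0,0,0,0,0,-0.3])

```text
time: 9.75
tool_pos: [0.6001, -0.1556, 0.0602]
tool_rot: [-3.141, -0.001, 1.166]
contact_force: [6.3, 3.6, -9.9]
opening: 0.0329
```

Request:
jog_arm(deltas=[0,0,0,0,0,0,0,0,0,0,0,0,0,0,0,0,0,0])

```text
time: 10.0
tool_pos: [0.6001, -0.1556, 0.0602]
tool_rot: [-3.141, -0.001, 1.172]
contact_force: [6.0, 2.7, -8.1]
opening: 0.0325
```

```bash
python3 - <<'E'
from h import *
p,w=snap('wrist','wrist10.png')
o=robot.observe(); print(o['tool_pos'],o['tool_rot'],o['contact_force'],o['torque'],o['opening'])
cv2.imwrite('pics/c10.png',cv2.resize(w[200:340,210:350],(400,400),interpolation=2)[:,:,::-1])
E
```

```text
[ 0.60007965 -0.15561177  0.06015953] [-3.14136160e+00 -9.19891768e-04  1.17187885e+00] [ 5.79197318  3.23765963 -8.64876416] [ 0.59889495 -0.85434928  0.00316523] 0.033082445613819844
```

View pics/c10.png

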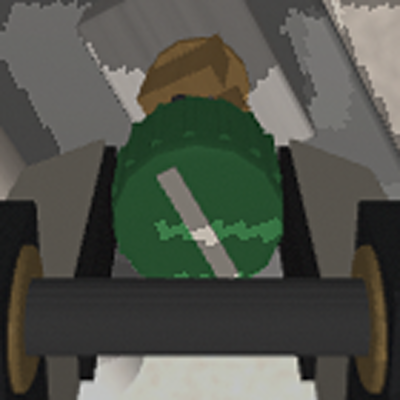

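The white line kept its angle relative to the jaws, so the head turned the full 90° with the tool. Next: ease down about 9 mm, watch the spring load drop, release and retreat straight up.

Request:
jog_arm(deltas=[0,0,-0.03,0,0,0,0,0,-0.06,0,0,0,0,0,-0.09,0,0,0,0,0,-0.09,0,0,0])

```text
time: 10.38
tool_pos: [0.6001, -0.1556, 0.0512]
tool_rot: [-3.141, -0.001, 1.172]
contact_force: [4.9, 4.0, -7.1]
opening: 0.0327
```

Request:
jog_arm(deltas=[0,0,0,0,0,0,0,0,0,0,0,0,0,0,0,0,0,0,0,0,0,0,0,0,0,0,0,0,0,0], claw=0.65)

```text
time: 10.8
tool_pos: [0.5998, -0.1566, 0.0523]
tool_rot: [3.141, 0.0, 1.172]
contact_force: [-0.3, -0.3, 0.4]
opening: 0.0584
```

Request:
jog_arm(deltas=[0,0,0.1,0,0,0,0,0,0.3,0,0,0,0,0,0.6,0,0,0,0,0,0.9,0,0,0,0,0,1.0,0,0,0])

```text
time: 11.22
tool_pos: [0.6019, -0.1571, 0.1576]
tool_rot: [3.133, -0.0, 1.172]
contact_force: [1.0, -0.0, -0.0]
opening: 0.0598
```

Request:
jog_arm(deltas=[-0.3,0,0.1,0,0,0,-0.6,0,0.2,0,0,0,-0.9,0,0.2,0,0,0,-0.9,0,0.2,0,0,0])

```text
time: 11.55
tool_pos: [0.505, -0.1555, 0.1723]
tool_rot: [-3.138, 0.001, 1.171]
contact_force: [1.0, 0.1, 0.1]
opening: 0.0597
```

```bash
python3 - <<'E'
from h import *
p,w=snap('wrist','wrist11.png'); q,s=snap('scene','scene11.png')
o=robot.observe(); print(o['time'],o['tool_pos'],o['contact_force'],o['opening'])
for n,c,im in(('w',p,w),('s',q,s)):
    for b in blobs(im,(40,80,40),(90,255,255)): print(n,b,plane(c,*b[1],.08).round(4),plane(c,*b[1],.095).round(4))
f=lambda a:cv2.resize(a,(400,400),interpolation=2)
cv2.imwrite('pics/c11.png',np.hstack([cv2.resize(w,(400,300)),cv2.resize(s[190:235,130:190],(400,300),interpolation=2)])[:,:,::-1])
E
```

```text
11.65 [ 0.50948579 -0.15633295  0.1725734 ] [-0.07834443 -0.09255145 -0.59230438] 0.059517940643918785
w ([354, 149, 43, 41, 1132], [374.3, 168.1]) [ 0.6013 -0.1572  0.08  ] [ 0.5979 -0.153   0.095 ]
s ([149, 205, 12, 14, 84], [154.6, 210.6]) [ 0.5956 -0.1612  0.08  ] [ 0.6045 -0.1511  0.095 ]
```

View pics/c11.png

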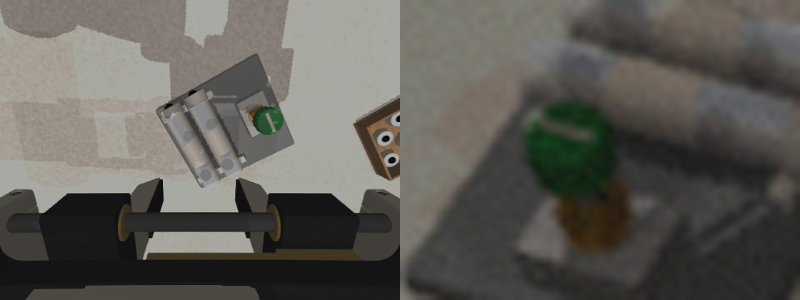

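The last view shows the green head standing clear of the bush, with its line at scene crop (565,122) turned about 90° from the start. Triangulation puts it roughly 15 mm above parked. Handing in.

```bash
python3 -c "
from cell import robot
print(robot.hand_in())"
```

```text
the job is handed in; nothing more can be done
None
```

The green-headed screw is locked: I pulled it up about 24.5 mm, turned it 90° clockwise, eased it down about 9 mm and let go. I handed the job in at about 11.7 s; no verdict was reported.

**Checks that passed:**
- **Lift:** the pull at the top was about 8.6 N, as the spring predicts.
- **Turn:** the white line kept its angle to the jaws, so the head turned the full 90° with the tool.
- **After release:** the wrist and scene images put the head roughly 15 mm above parked, with its line turned about 90°. The force on the tool was near zero, and the gripper was clear.
- **Black screw:** I never went near it on the way down or up, but I made no separate measurement of it at the end.

**Checks that failed or disagreed:**
- **First grasp missed:** the fingers shut completely with no force, because the tips were above the head.
- **Tool frame:** the wrist images put the real fingertips about 30 mm behind the reported tool point, not 11 mm ahead as stated. I went about 23 mm lower to grip; the opening then read 33 mm on the 34 mm head.
- **Side force:** there was a steady sideways force of about 6–7 N during the lift and turn, probably from a slightly off-centre grip. It went away on release.

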